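Hold the lid over the saucepan, open a crack

ROBOT

A 6-joint arm with a two-finger parallel gripper is mounted at the origin on a cart in front of the work surface, level with it; the furniture and walls round the work are solid. World frame = base frame: x ahead of the robot, y to its left, z up, the work surface at z = 0. Lengths are in m, angles in degrees, forces in N, time in s.
With the tool pointing down it reaches from about 0.3 to 0.75 m from the base axis. Payload 8.5 kg.
Tool frame: the origin (TCP) lies at the very end of the fingers, on their centre line; the grasp point (between the pads) lies 19 mm behind it; z points along the fingers, y is the line along which they close (so a half turn about z gives the same grasp; the last joint's range is limited). The gripper opens to 85 mm and grips with 20 to 120 N. Pads are 22 mm wide; open, the fingers measure 114 mm over their backs; the gripper's body (76 mm by 85 mm) begins 54 mm behind the grasp point. The pads swing forward as they close: fully open they stand 13 mm farther back than shut.
Start: joints at [-89.227, 21.807, 74.336, -0, 83.858, -12.336], TCP at [0.125, -0.536, 0.231] pointing down, gripper open.
Joint ranges: [-178.18, 178.18], [-50.72, 133.34], [12.68, 142.11], [-81.47, 261.47], [9.98, 163.14], [-165.26, 165.26]. Speed limits (degrees/s): [136.94, 136.94, 180, 180, 180, 180].

INTERFACE

Orientations are given as a 3x3 rotation matrix whose columns are the frame's x, y, z axes.
In Python, from rig import env, optics, spotter gives the robot as it stands.
- The arm moves only by the shell command python3 -m crank 'ROWS' [FORCE]. ROWS is JSON, one flat list of numbers, 5 for each row, row after row: the finger opening in cm, from 0 to 8.54, then the shift along the tool's x, y, z in cm, then the turn about the tool's z in rad. A call has exactly 8 rows; each row shifts and turns the commanded pose from where the row before left it, along the tool's axes as they then stand; what a row does not reach is not made up. A row lasts 1/12 s, in which the tool goes at most 41.7 mm and 7.16 degrees, less where a joint would pass 70% of its speed; a pose out of reach is approached as far as the arm can. A call is refused whole if a number of a shift passes 4.17 or a number of a turn 0.125, either way. A call with a gripper value outside its range is refused whole. The fingers move at their own pace and stop on an object; FORCE is the grip in N (left out, the last holds). Time passes only in rows, so rows that do not move let the fingers close, or fill a call up. It gives the time, the measured TCP pose, the force, the opening and the grip force at its end, in the units of the state.
- env.observe(): the state, without advancing time (a new reading comes with each control period).
- optics.get_image(name): name is "side" or "top" or "wrist"; returns a dict with "color" (384x512x3 uint8, red, green, blue), "intrinsics" (3x3 intrinsics, pixels), "pose" (4x4, takes a point from camera to world coordinates). Camera axes: x right, y up, looking along -z (the intrinsics and any distortion apply to the point x, -y, -z); pixel columns grow to the right and rows downward; lengths in m; the calibration is good to about 2 mm. A picture is of the moment at which its call begins. There is no depth.
- env.close_job(): hands the job in; it is judged then, once.
Trained networks look in a picture, given as the dict that the camera call returned (one of the last four; its "shot" number tells which), for a name from the list of things; names that differ only in an ending like _2 or _b are one class to them, and where a whole thing is asked for, a point or a joint stands for the part that bears it (a point fixed in the world has none). Each returns a list of dicts, best first, with "score" (0 to 1); they miss things now and then, are a little off and sometimes report something else, mostly with a low value. They report only what shows in the picture. A call takes as long as a camera call. They do not tell look-alikes from the thing itself.
- spotter.look_for(picture, query): "at" ([column, row] as shares, 0 to 1, of the picture: columns of its width, rows of its height, amid what is visible of it).
The state is a dict: "time_s": time; "q": joint angles; "qvel": joint speeds; "joint_efforts": joint torques, N m; "position": TCP position; "tool_rot": TCP orientation; "ft_force": force on the tool from outside, world axes, zero at the start; "wrist_torque": the same for the moment, N m; "grip_width": finger opening in m; "gripper_force": force on a finger pad.
Only numpy, scipy, OpenCV 4.12 (cv2) and the standard library are available. Lean on these libraries where they do the work, as an engineer would, in place of code of your own. Each camera call takes 0.05 s, during which the arm holds its last target. There are 200 camera calls.

TASK

Pick up the glass pot lid, carry it over the row of jars and canisters standing between it and the red saucepan, and hold it level and centred over the pan with a gap of about 2 cm all round between its rim and the pan's, so that steam could escape. The lid must never touch the pan, and the pan and the things in the row must stay where they are. Finish while still holding the lid there, at rest; do not put it down or let go.

Things in the scene. Friction and masses are not known exactly. Their poses are not given: they have to be found in the camera images.
- lid_knob (a point): Clear glass pot lid with a black knob on top, lying on the worktop: a round disc 192 mm across, 64 mm high overall, about 0.4 kg. This point is the centre of the knob, on the lid's axis, z up. The knob is a round upright cylinder 42 mm across and 28 mm high (from 14 mm below this point, where the glass dome's top is, to 14 mm above it). The underside of the glass rim lies 44 mm below this point; a 170 mm wide, 4 mm deep flange under the rim reaches 48 mm below it.
- lid: The same lid as a whole: origin on its axis, 50 mm below the knob's centre, z up along the axis.
- pan_mouth (a point): Centre of the mouth of the open red saucepan, at the height of its rim, 90 mm above the worktop. The pot is 188 mm across outside, cream inside, and stands upright, 2.2 kg; its axes turn with the pan: z up, the long handle points along -y (toward the robot, more or less), its end 266 mm from this point and at most 110 mm above the worktop.
- saucepan: The same saucepan as a whole: origin on the worktop, half-way along its length including the handle, which is 86 mm from the mouth's centre toward the handle's end; z up.
- coffee_jar_mid (a point): Glass coffee jar with a yellow lid, 80 mm across, 142 mm tall, one of the four things standing in a row, front to back, between lid and saucepan. This point is on its axis, half-way up (71 mm above the worktop).
- coffee_jar: The same thing as a whole: origin at the centre of its underside, z up.
- round_canister_mid (a point): Round canister with a green lid, 110 mm across, 132 mm tall, one of the four things standing in a row, front to back, between lid and saucepan. This point is on its axis, half-way up (66 mm above the worktop).
- round_canister: The same thing as a whole: origin at the centre of its underside, z up.
- beaker_mid (a point): Light yellow plastic beaker, open at the top, 84 mm across, 109 mm tall, one of the four things standing in a row, front to back, between lid and saucepan. This point is on its axis, half-way up (54 mm above the worktop).
- beaker: The same thing as a whole: origin at the centre of its underside, z up.
- blue_canister_mid (a point): Light blue square canister with a knobbed lid, 92 x 92 mm, 120 mm tall, one of the four things standing in a row, front to back, between lid and saucepan. This point is on its axis, half-way up (60 mm above the worktop).
- blue_canister: The same thing as a whole: origin at the centre of its underside, z up.
Mind the look-alikes: they are no part of the job. Of the things that look like the beaker, the larger one is meant.

How it is judged:
By the outcome, as a careful person would: the job done as asked, in the order asked, and still so for the second after the job is handed in, while the arm keeps its last pose, push and grip.
It also fails if it takes over 38 s, if anything falls off the work surface, if the arm or the gripper's body presses on something with over 40 N, if the wrist force passes 120 N, or if a joint passes its speed limit or range.

## Working session

There is one attempt and no reset: what is moved stays moved. The work goes in short steps, Python scripts to look and compute and a shell command to move; the robot and the scene stay as the last step left them, time stands still between calls to the robot, and variables do not carry over. Pictures are saved under pics/ and viewed, at most 10 in all, crops included, and the job is handed in when it is done.

```bash
mkdir -p pics; cat > h.py <<'E'
import numpy as np, cv2
from rig import env, optics, spotter
def ray(p,uv):
    K=np.array(p["intrinsics"]);T=np.array(p["pose"])
    d=np.array([(uv[0]-K[0,2])/K[0,0],-(uv[1]-K[1,2])/K[1,1],-1.])
    return T[:3,3],T[:3,:3]@d
def atz(p,uv,z):
    o,d=ray(p,uv);return o+d*(z-o[2])/d[2]
def proj(p,X):
    K=np.array(p["intrinsics"]);T=np.array(p["pose"])
    c=T[:3,:3].T@(np.array(X)-T[:3,3]);return np.array([K[0,2]+K[0,0]*c[0]/-c[2],K[1,2]-K[1,1]*c[1]/-c[2]])
E
python3 - <<'E'
from h import *
s=env.observe();print(s["time_s"],s["position"],np.round(s["tool_rot"],3).tolist(),s["grip_width"],s["ft_force"])
ims=[]
Z=dict(lid_knob=.05,pan_mouth=.09,coffee_jar_mid=.071,round_canister_mid=.066,beaker_mid=.054,blue_canister_mid=.06)
for n in("top","side"):
    p=optics.get_image(n);ims.append(p["color"]);print(n,{k:v for k,v in p.items() if k!="color"})
    for q,z in Z.items():
        for r in spotter.look_for(p,q)[:3]:
            uv=np.array(r["at"])*[512,384];print(q,round(r["score"],2),uv.round(),atz(p,uv,z).round(3))
im=np.hstack(ims)[:,:,::-1]
cv2.imwrite("pics/a.png",cv2.resize(np.vstack(ims)[:,:,::-1],(400,600),interpolation=cv2.INTER_AREA))
cv2.imwrite("pics/top.png",cv2.resize(ims[0][:,:,::-1],(800,600)));cv2.imwrite("pics/side.png",cv2.resize(ims[1][:,:,::-1],(800,600)))
E
```

```text
0.0 [ 0.12472775 -0.53537074  0.23071467] [[0.974, 0.227, -0.0], [0.227, -0.974, 0.001], [0.0, -0.001, -1.0]] 0.0854973534642001 [-0.05087492 -1.02152272  0.58643252]
top {'intrinsics': array([[353.47393756,   0.        , 259.17850185],
       [  0.        , 353.47393756, 197.9885893 ],
       [  0.        ,   0.        ,   1.        ]]), 'pose': array([[ 0.00422916,  0.98087082, -0.19461384,  0.37840971],
       [-0.99998581,  0.00351793, -0.00400004, -0.00765803],
       [-0.00323889,  0.19462799,  0.98087178,  0.91542089],
       [ 0.        ,  0.        ,  0.        ,  1.        ]]), 'shot': 1}
lid_knob 0.63 [366. 222.] [ 0.491 -0.266  0.05 ]
lid_knob 0.33 [272. 121.] [ 0.756 -0.036  0.05 ]
pan_mouth 0.97 [185. 213.] [0.505 0.172 0.09 ]
coffee_jar_mid 0.89 [277. 164.] [ 0.632 -0.048  0.071]
coffee_jar_mid 0.21 [185. 210.] [0.517 0.174 0.071]
round_canister_mid 0.69 [274. 267.] [ 0.38  -0.039  0.066]
beaker_mid 0.66 [227. 137.] [0.708 0.08  0.054]
beaker_mid 0.61 [272. 120.] [ 0.757 -0.037  0.054]
blue_canister_mid 0.97 [276. 219.] [ 0.496 -0.046  0.06 ]
side {'intrinsics': array(
[... 190 characters left out ...]
 -0.23930198,  0.35146627],
       [-0.45608678,  0.77100515, -0.44445012, -0.3719071 ],
       [ 0.01185816,  0.50463921,  0.86324889,  0.83831205],
       [ 0.        ,  0.        ,  0.        ,  1.        ]]), 'shot': 2}
lid_knob 0.69 [291. 327.] [ 0.494 -0.294  0.05 ]
pan_mouth 0.56 [210. 160.] [0.506 0.139 0.09 ]
coffee_jar_mid 0.82 [284. 200.] [ 0.622 -0.036  0.071]
coffee_jar_mid 0.52 [193. 240.] [ 0.387 -0.033  0.071]
round_canister_mid 0.86 [193. 240.] [ 0.387 -0.032  0.066]
round_canister_mid 0.4 [212. 161.] [0.515 0.149 0.066]
beaker_mid 0.77 [324. 179.] [ 0.751 -0.023  0.054]
beaker_mid 0.77 [285. 156.] [0.695 0.084 0.054]
blue_canister_mid 0.78 [238. 224.] [ 0.497 -0.039  0.06 ]
```

View pics/top.png

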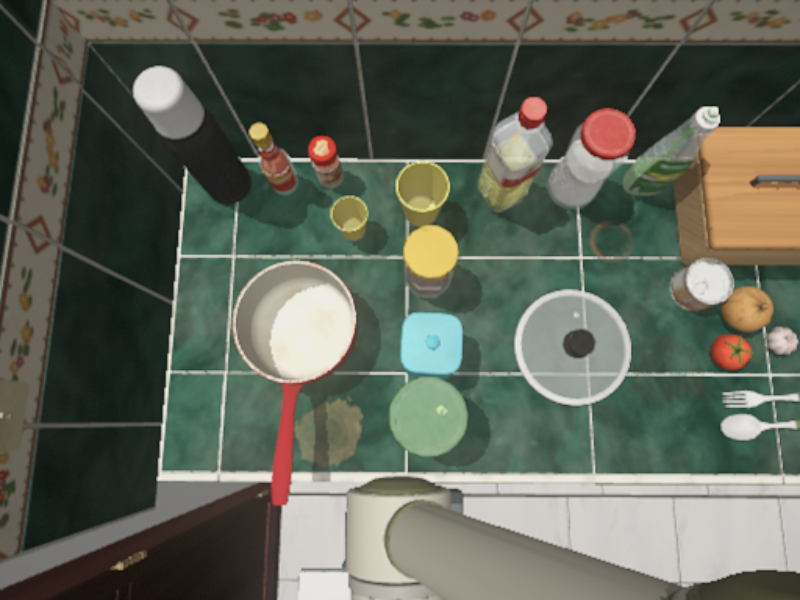

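View pics/side.png

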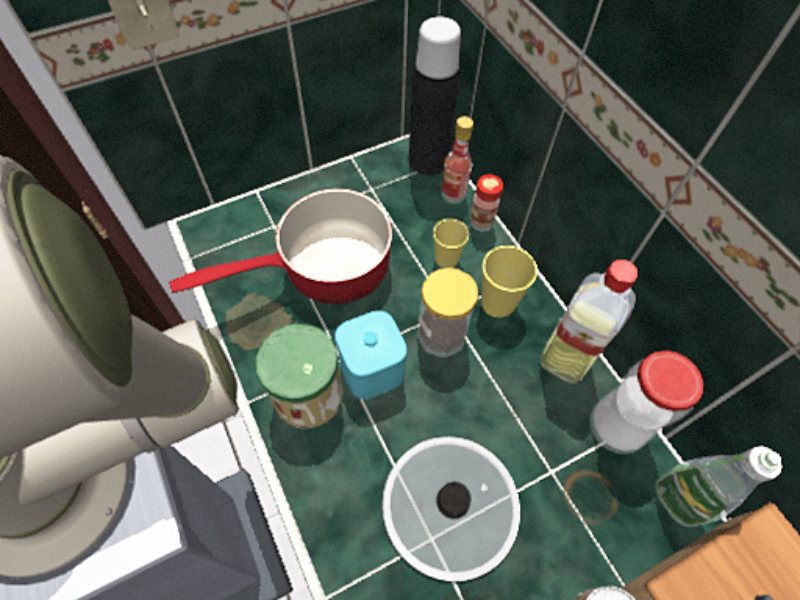

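The top view shows the lid at about (573,346) with its knob at (579,343), and the pan mouth at about (295,322). The row in x order is the green canister (428,416), blue canister (432,343), coffee jar (431,258) and beaker. There are two beaker look-alikes: (422,190) is larger and in the row, so it is the one meant; (349,217) is smaller and stands off the row. Only one lid and one pan show. Next I refine the lid and pan positions.

```bash
cat > fit.py <<'E'
from h import *
from scipy.optimize import least_squares
ps=[optics.get_image(n) for n in("top","side")]
# dark knob blobs
kn=[]
for p,c in zip(ps,[(370,219),(290,320)]):
    v=p["color"].max(2);m=np.zeros_like(v);x,y=c
    m[y-18:y+18,x-18:x+18]=(v[y-18:y+18,x-18:x+18]<45)*255
    n,l,st,ce=cv2.connectedComponentsWithStats(m);i=1+st[1:,4].argmax();print("knob",ce[i],st[i]);kn.append(ce[i])
r=least_squares(lambda X:np.r_[proj(ps[0],X)-kn[0],proj(ps[1],X)-kn[1]],[.49,-.27,.05]);print("knob tri",r.x,r.fun)
print("at z.05",atz(ps[0],kn[0],.05),atz(ps[1],kn[1],.05))
# pan: find outer silhouette edge of rim using radial gradients around projected circle
def rimfit(X0,R,z,tag):
    for p in ps:
        g=cv2.GaussianBlur(cv2.cvtColor(p["color"],cv2.COLOR_RGB2LAB),(0,0),.8).astype(float)
        pts=[]
        for a in np.arange(0,2*np.pi,.1):
            rs=np.arange(R-.025,R+.025,.001)
            uv=np.array([proj(p,[X0[0]+q*np.cos(a),X0[1]+q*np.sin(a),z]) for q in rs],np.float32)
            s=np.stack([cv2.remap(g[:,:,k].astype(np.float32),uv[:,:1],uv[:,1:],1)[:,0] for k in range(3)],1)
            d=np.linalg.norm(s[3:]-s[:-3],axis=1)
            strong=np.where(d>.5*d.max())[0]; k=strong[-1]
            while k>0 and d[k-1]>d[k]:k-=1
            q=rs[k+1]+.0005;pts.append([X0[0]+q*np.cos(a),X0[1]+q*np.sin(a)])
        pts=np.array(pts)
        f=least_squares(lambda t:np.hypot(*(pts-t[:2]).T)-t[2],[*X0,R],loss="soft_l1",f_scale=.001)
        print(tag,f.x.round(4),"mad",np.median(abs(f.fun)).round(4))
rimfit((.515,.166),.094,.09,"pan")
rimfit((.49,-.27),.096,.006,"lid")
E
python3 fit.py
```

```text
Traceback (most recent call last):
  File "fit.py", line 9, in <module>
    n,l,st,ce=cv2.connectedComponentsWithStats(m);i=1+st[1:,4].argmax();print("knob",ce[i],st[i]);kn.append(ce[i])
                                                      ~~~~~~~~~~~~~~~^^
ValueError: attempt to get argmax of an empty sequence
```

```bash
sed -i 's/<45)\*255/<v[y-6:y+6,x-6:x+6].mean()+25)*255;print(v[y-6:y+6,x-6:x+6].mean(),v[y-18:y+18,x-18:x+18].mean())/' fit.py; python3 fit.py
```

```text
65.08333333333333 136.82947530864197
knob [370.06071429 219.44642857] [361 211  20  18 280]
53.46527777777778 132.0108024691358
knob [289.92544987 319.72493573] [279 309  22  23 389]
knob tri [ 0.49961806 -0.279976    0.04302094] [ 0.06583522 -0.58387526 -0.4590047   0.19026886]
at z.05 [ 0.49719784 -0.27755312  0.05      ] [ 0.49936267 -0.28088886  0.05      ]
pan [0.5294 0.1699 0.0987] mad 0.0018
pan [0.5294 0.1661 0.0953] mad 0.0009
lid [ 0.4987 -0.2809  0.0963] mad 0.0004
lid [ 0.5016 -0.2793  0.0962] mad 0.0003
```

```bash
python3 -m crank '[8.5,3.5,-1.35,0,0, 8.5,3.5,-1.35,0,0, 8.5,3.5,-1.35,0,0, 8.5,3.5,-1.35,0,0, 8.5,3.5,-1.35,0,0, 8.5,3.5,-1.35,0,0, 8.5,3.5,-1.35,0,0, 8.5,3.5,-1.35,0,0]' 40
```

```text
time_s: 1.57
position: [0.3743, -0.3657, 0.2315]
tool_rot: [[0.974, 0.227, 0.0], [0.227, -0.974, -0.0], [0.0, 0.0, -1.0]]
ft_force: [1.2, -1.1, -0.5]
grip_width: 0.085
gripper_force: 0.0
```

```bash
python3 -m crank '[8.5,3.5,-1.35,0,0, 8.5,3.5,-1.35,0,0, 8.5,3.0,-1.35,0,0, 8.5,2.0,-1.0,1.5,0, 8.5,0,0,2.5,0, 8.5,0,0,2.5,0, 8.5,0,0,0,0, 8.5,0,0,0,0]' 40
python3 - <<'E'
from h import *
s=env.observe();print(s["position"],np.round(s["tool_rot"],3).tolist(),s["ft_force"])
p=optics.get_image("wrist");cv2.imwrite("pics/w1.png",p["color"][:,:,::-1])
print(p["pose"].round(3).tolist(),p["intrinsics"][0])
print([ (r["score"],np.array(r["at"])*[512,384],atz(p,np.array(r["at"])*[512,384],.055)) for r in spotter.look_for(p,"lid_knob")[:2]])
E
```

```text
time_s: 2.23
position: [0.4782, -0.2904, 0.1661]
tool_rot: [[0.974, 0.227, -0.001], [0.227, -0.974, 0.001], [-0.001, -0.002, -1.0]]
ft_force: [0.8, -0.9, 1.1]
grip_width: 0.0851
gripper_force: 0.0
[ 0.47817631 -0.29041894  0.16607984] [[0.974, 0.227, -0.001], [0.227, -0.974, 0.001], [-0.001, -0.002, -1.0]] [ 0.78665839 -0.94670135  1.10783261]
[[0.227, 0.923, 0.311, 0.559], [-0.974, 0.215, 0.072, -0.272], [-0.001, -0.319, 0.948, 0.309], [0.0, 0.0, 0.0, 1.0]] [300.45482863   0.         256.6664389 ]
[(0.64, array([251.392 , 141.0816]), array([ 0.51780672, -0.27689475,  0.055     ]))]
```

View pics/w1.png

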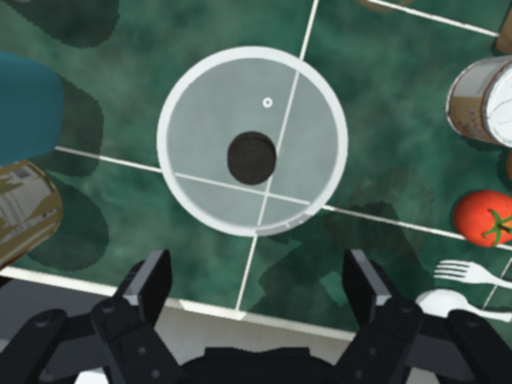

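The wrist view shows the lid rim centred near (252,141) with the knob at about (252,158), slightly off the tool axis, and nothing in the way of the fingers. I compute the exact offset.

```bash
python3 - <<'E'
from h import *
p=optics.get_image("wrist")
v=p["color"].max(2);m=np.zeros_like(v);m[125:195,220:285]=(v[125:195,220:285]<75)*255
n,l,st,ce=cv2.connectedComponentsWithStats(m);i=1+st[1:,4].argmax();print(ce[i],st[i])
k=atz(p,ce[i],.05);print(k)
m=((p["color"].min(2)>150)*255).astype(np.uint8);m[:, :150]=0;m[:,352:]=0;m[245:]=0
c=max(cv2.findContours(m,0,1)[0],key=cv2.contourArea)
P=np.array([atz(p,q,.006)[:2] for q in c[:,0].astype(float)])
from scipy.optimize import least_squares
f=least_squares(lambda t:np.hypot(*(P-t[:2]).T)-t[2],[.5,-.28,.096],loss="soft_l1",f_scale=.001);print(f.x,np.median(abs(f.fun)))
s=env.observe();R=np.array(s["tool_rot"])
for c in (k[:2],f.x[:2],[.5,-.28]): print((R.T@(np.r_[c,.038]-s["position"])*100).round(2))
E
```

```text
[249.68565717 158.00649675] [ 226  133   48   52 2001]
[ 0.50273407 -0.28010513  0.05      ]
[ 0.50136946 -0.28035632  0.09664744] 0.0008105072980486849
[ 2.57 -0.59 13.01]
[ 2.43 -0.59 13.01]
[ 2.3  -0.66 13.01]
```

```bash
python3 -m crank '[8.5,1.2,-0.3,1.0,0, 8.5,1.2,-0.3,1.7,0, 8.5,0,0,2.5,0, 8.5,0,0,2.5,0, 8.5,0,0,2.0,0, 8.5,0,0,1.5,0, 8.5,0,0,1.0,0, 8.5,0,0,0.5,0]' 60
```

```text
time_s: 3.05
position: [0.5006, -0.279, 0.0383]
tool_rot: [[0.974, 0.227, -0.001], [0.227, -0.974, 0.001], [-0.0, -0.001, -1.0]]
ft_force: [-0.2, 0.5, 0.1]
grip_width: 0.0853
gripper_force: 0.0
```

```bash
python3 -m crank '[8.5,0,0,0,0, 6,0,0,0,0, 5,0,0,0,0, 4,0,0,0,0, 3,0,0,0,0, 3,0,0,0,0, 3,0,0,0,0, 3,0,0,0,0]' 60
```

```text
time_s: 3.72
position: [0.5008, -0.2798, 0.0406]
tool_rot: [[0.974, 0.227, 0.002], [0.227, -0.974, -0.002], [0.001, 0.002, -1.0]]
ft_force: [-0.9, -0.7, 5.6]
grip_width: 0.0407
gripper_force: 60.4
```

```bash
python3 -m crank '[3,0,0,-0.5,0, 3,0,0,-1.0,0, 3,0,0,-2,0, 3,0,0,-3,0, 3,0,0,-4,0, 3,0,0,-4,0, 3,0,0,-3.5,0, 3,0,0,-2,0]' 80
```

```text
time_s: 4.38
position: [0.5007, -0.2794, 0.2444]
tool_rot: [[0.974, 0.227, 0.004], [0.227, -0.974, -0.004], [0.003, 0.005, -1.0]]
ft_force: [0.8, -0.6, -3.7]
grip_width: 0.0398
gripper_force: 81.7
```

```bash
sed -i '/^# dark/,/^print("at/d; /^rimfit((.49/d' fit.py
cat >> fit.py <<'E'
s=env.observe();print(s["time_s"],s["position"],s["ft_force"],s["gripper_force"],s["grip_width"])
# red-free cream rim / white edge view
a=ps[0]["color"][140:300,130:330];b=ps[1]["color"][110:350,100:400]
cv2.imwrite("pics/c1.png",cv2.resize(np.hstack([cv2.resize(a,(300,240)),b])[:,:,::-1],(780,312)))
for p in ps:
  for X in ((.52,.168,.09),(.614,.168,.09),(.426,.168,.09),(.52,.262,.09),(.52,.074,.09)): print(proj(p,X).round(1),end=" ")
  print()
E
python3 fit.py
```

```text
pan [0.529  0.1697 0.0984] mad 0.002
pan [0.509  0.1669 0.1089] mad 0.0068
4.4833 [ 0.5010793  -0.27976803  0.24351875] [ 0.40099494 -0.33618189 -4.77418657] 81.80661678314209 0.0399321851040218
[186.5 206.9] [188.2 168.7] [184.7 246.9] [146.9 206.8] [226.1 207.1] 
[210.  149.3] [243.  136.3] [175.4 162.9] [195.7 123.9] [225.6 177.1]
```

View pics/c1.png

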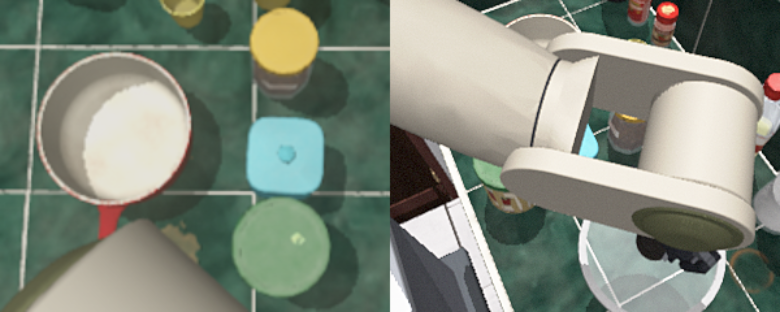

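The lid is held level at the wrist (side crop) and the pan is clear in the top crop, its rim spanning about (38–190, 52–207). I fit the rim from the saved first pictures.

```bash
python3 - <<'E'
from h import *
from scipy.optimize import least_squares
out=[]
for n,c in(("top",(295,322)),("side",(334,245))):
    p=optics.get_image(n);im=cv2.imread(f"pics/{n}.png");h=cv2.cvtColor(im,cv2.COLOR_BGR2LAB).astype(int)
    m=((h[:,:,0]>85)&(abs(h[:,:,1]-130)<14)&(h[:,:,2]>124)).astype(np.uint8)*255
    m=cv2.morphologyEx(m,cv2.MORPH_OPEN,np.ones((3,3)))
    w=np.zeros_like(m);cv2.circle(w,c,80,255,-1);m&=w
    k,l,st,ce=cv2.connectedComponentsWithStats(m);i=1+st[1:,4].argmax()
    ct=max(cv2.findContours((l==i).astype(np.uint8),0,1)[0],key=cv2.contourArea);H=cv2.convexHull(ct)
    H2=np.zeros_like(m);cv2.fillPoly(H2,[H],255);H=cv2.findContours(H2,0,1)[0][0][:,0]
    P=np.array([atz(p,(q+.5)*.64-.5,.09)[:2] for q in H])
    f=least_squares(lambda t:np.hypot(*(P-t[:2]).T)-t[2],[.52,.165,.09],loss="soft_l1",f_scale=.001);print(n,f.x.round(4),np.median(abs(f.fun)).round(4))
    cv2.polylines(im,[H],True,(255,0,255),1);out.append(im[c[1]-100:c[1]+100,c[0]-130:c[0]+130])
cv2.imwrite("pics/d.png",cv2.resize(np.hstack(out),(780,300)))
s=env.observe();R=np.array(s["tool_rot"]);print(s["time_s"],s["position"],[(R.T@[*d,0]*100).round(2) for d in ([.02,.4435],)])
E
```

```text
top [0.5363 0.1734 0.1085] 0.0034
side [0.541  0.1807 0.1125] 0.0065
4.5833 [ 0.49986946 -0.27880842  0.23847474] [array([ 1.201e+01, -4.274e+01,  4.000e-02])]
```

View pics/d.png

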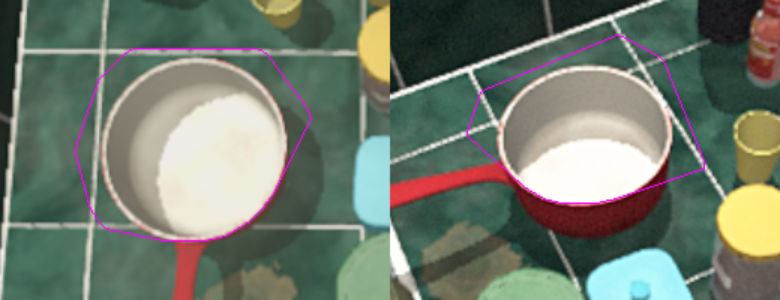

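The hull was spoiled by tile lines, but the rim reads clearly. In the left panel it spans 103–287 by 59–241, and in the right panel 108–281 by 66–204 (measured from the panel's edge). I carry the lid over while it is high and solve the centre from these extents.

```bash
python3 -m crank '[3,0.23,-0.8,0,0, 3,0.46,-1.6,0,0, 3,0.69,-2.4,0,0, 3,0.92,-3.2,0,0, 3,0.92,-3.2,0,0, 3,0.92,-3.2,0,0, 3,0.92,-3.2,0,0, 3,0.92,-3.2,0,0]' 80
```

```text
time_s: 5.25
position: [0.5103, -0.06, 0.2382]
tool_rot: [[0.974, 0.227, -0.002], [0.227, -0.974, 0.001], [-0.002, -0.002, -1.0]]
ft_force: [1.2, -0.8, -3.9]
grip_width: 0.0401
gripper_force: 81.8
```

```bash
python3 -m crank '[3,0.92,-3.2,0,0, 3,0.92,-3.2,0,0, 3,0.92,-3.2,0,0, 3,0.92,-3.2,0,0, 3,0.8,-2.8,0,0, 3,0.69,-2.4,0,0, 3,0.49,-1.7,0,0, 3,0.29,-1.0,0,0]' 80
python3 - <<'E'
from h import *
from scipy.optimize import least_squares
ps=[optics.get_image(n) for n in("top","side","wrist")]
bb=[np.array([233.7,261.3,356.3,382.7]),np.array([276,189,391.3,281])]
a=np.linspace(0,6.283,180)
def res(t,ks=(0,1)):
    o=[]
    for k in ks:
        uv=np.array([proj(ps[k],[t[0]+t[2]*np.cos(b),t[1]+t[2]*np.sin(b),.09]) for b in a])
        o.append(np.r_[uv.min(0),uv.max(0)]-((bb[k]+.5)*.64-.5))
    return np.concatenate(o)
for ks in((0,1),(0,),(1,)):
    f=least_squares(lambda t:res([*t,.094],ks),[.52,.165]);print(ks,f.x.round(4),f.fun.round(1))
im=[cv2.resize(p["color"],(400,300)) for p in ps];im.append(im[0]*0)
cv2.imwrite("pics/e.png",np.vstack([np.hstack(im[:2]),np.hstack(im[2:])])[:,:,::-1])
s=env.observe();print(s["time_s"],s["position"],np.round(s["tool_rot"],3).tolist(),s["ft_force"],s["gripper_force"])
E
```

```text
time_s: 5.92
position: [0.5209, 0.155, 0.2382]
tool_rot: [[0.973, 0.23, -0.003], [0.23, -0.973, 0.001], [-0.003, -0.001, -1.0]]
ft_force: [1.5, 0.2, -5.3]
grip_width: 0.04
gripper_force: 81.6
(0, 1) [0.5264 0.164 ] [-0.7 -1.   0.  -0.7 -0.6  0.5 -0.5  1.2]
(0,) [0.5245 0.163 ] [-0.4 -0.2  0.4  0.2]
(1,) [0.5288 0.1658] [-0.  -0.3  0.   0.2]
6.0667 [0.52167208 0.15267175 0.23856071] [[0.974, 0.228, -0.002], [0.228, -0.974, -0.0], [-0.002, -0.0, -1.0]] [ 0.86193605 -0.31446757 -4.4420118 ] 81.63481593132019
```

View pics/e.png

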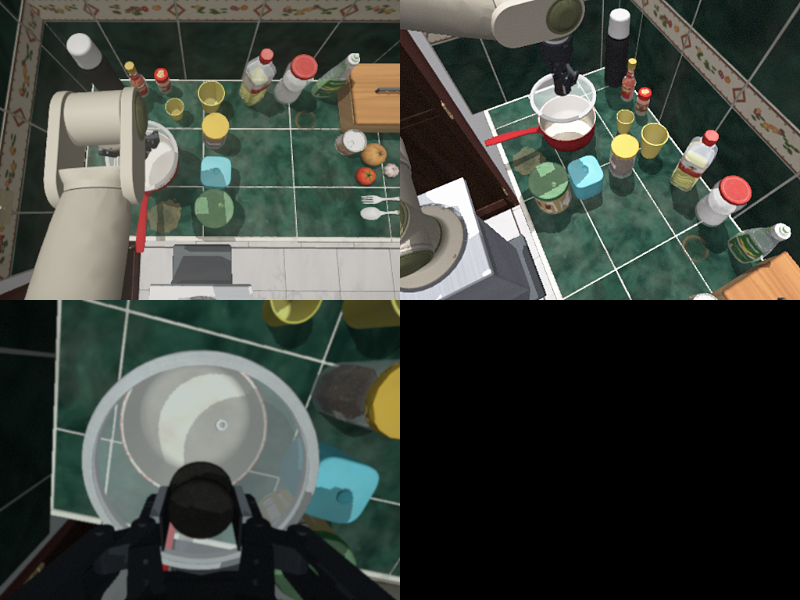

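The wrist view shows the pan rim through the glass: columns 120–268 and rows 62–197 of the lower panel. The lid rim spans columns 82–320, with its top at row 50. The side view shows the lid level, and the row is undisturbed.

```bash
python3 - <<'E'
from h import *
from scipy.optimize import least_squares
p=optics.get_image("wrist");a=np.linspace(0,6.283,360)
def bb(t,z,r):
    uv=np.array([proj(p,[t[0]+r*np.cos(b),t[1]+r*np.sin(b),z]) for b in a]);return np.r_[uv.min(0),uv.max(0)]
sc=lambda v:(np.array(v)+.5)*1.28-.5
P=least_squares(lambda t:bb(t,.09,.094)-sc([120,62,268,197]),[.525,.164]);print("pan",P.x,P.fun)
zk=.2385+.0085
L=least_squares(lambda t:(bb(t,zk-.043,.096)-sc([82,50,320,270]))[:3],[.522,.154]);print("lid",L.x,L.fun)
cv2.imwrite("pics/f.png",cv2.resize(p["color"],(800,600))[:,:,::-1])
s=env.observe();print(s["position"]);R=np.array(s["tool_rot"])
for d in (P.x-L.x, np.array([.5265,.1645])-s["position"][:2]):print((R.T@[*d,0]*100).round(2))
E
```

```text
pan [0.5205874  0.16029655] [ 0.98121263 -3.63820819 -0.98092176  5.17247363]
lid [0.52221048 0.15183471] [ 2.46936789 -0.62866406 -2.46764886]
[0.52191902 0.15188942 0.23877376]
[ 0.03 -0.86 -0.  ]
[ 0.73 -1.12 -0.  ]
```

View pics/f.png

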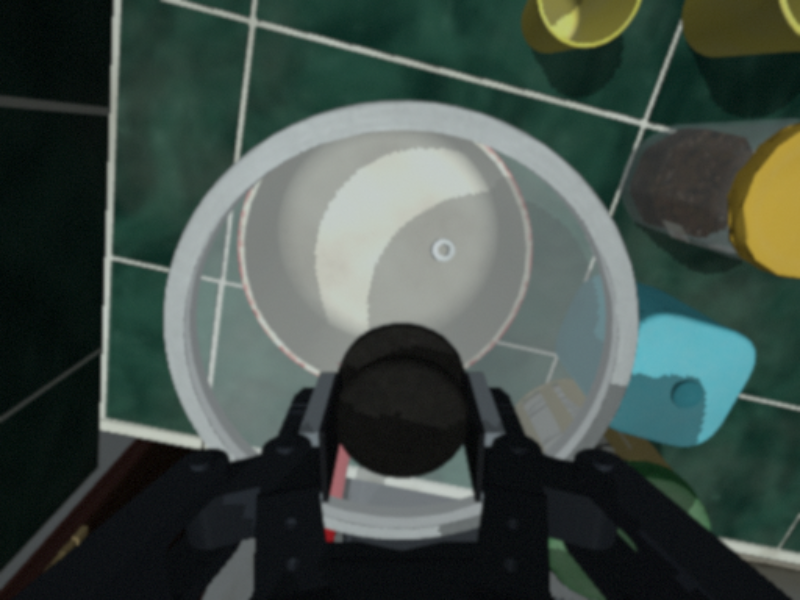

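The pan rim shows through the glass at, for example, (238,245), (270,335), (320,374), (470,370), (522,290), (532,245), (515,175) and (258,180). Its far edge is hidden by the lid rim, so I fit these points instead.

```bash
python3 - <<'E'
from h import *
from scipy.optimize import least_squares
p=optics.get_image("wrist")
def fit(pts,z,r):
    P=np.array([atz(p,(np.array(q)+.5)*.64-.5,z)[:2] for q in pts])
    for free in(0,1):
        f=least_squares(lambda t:np.hypot(*(P-t[:2]).T)-(t[2] if free else r),[.52,.16,r]);print(f.x.round(4),(f.fun*1000).round(1))
fit([(238,245),(248,300),(270,335),(300,362),(320,374),(532,245),(522,290),(500,338),(470,370),(515,175),(490,148),(245,205),(258,180)],.09,.0935)
fit([(164,312),(180,225),(225,165),(300,117),(400,100),(500,117),(570,160),(620,225),(638,312)],.204,.096)
print(env.observe()["position"])
E
```

```text
[0.5288 0.1631 0.0935] [ 0.5  0.9  0.  -0.8 -0.9 -0.4 -2.9 -0.4  2.5  1.6 -0.2 -0.1 -1.4]
[0.5288 0.1631 0.0934] [ 0.6  1.   0.1 -0.8 -0.9 -0.2 -2.7 -0.3  2.6  1.8 -0.1  0.1 -1.2]
[0.5239 0.1522 0.096 ] [ 0.8  1.8  0.6 -0.5 -1.8 -0.6  0.4  1.5  1.2]
[0.5213 0.1516 0.0981] [-0.9  1.1  0.5 -0.1 -1.2 -0.2  0.4  0.8 -0.4]
[0.52210713 0.15146266 0.23892247]
```

```bash
python3 -m crank '[3,0.4,-0.5,0.5,0, 3,0.35,-0.5,1.2,0, 3,0,0,1.5,0, 3,0,0,1.5,0, 3,0,0,1.2,0, 3,0,0,0.8,0, 3,0,0,0.3,0, 3,0,0,0,0]' 80
python3 - <<'E'
from h import *
ps=[optics.get_image(n) for n in("side","wrist")]
a=cv2.resize(ps[0]["color"][70:220,130:330],(400,300));b=cv2.resize(ps[1]["color"],(400,300))
cv2.imwrite("pics/g.png",np.hstack([a,b])[:,:,::-1])
for _ in range(3):
    optics.get_image("top");s=env.observe();print(s["time_s"],s["position"],np.round(s["tool_rot"],3).tolist(),s["ft_force"])
# predicted extents, side, in crop pixels
p=ps[0];t=np.linspace(0,6.283,180)
for X,r,z in(((.527,.1635),.094,.09),((.527,.1635),.096,.11),((.527,.1635),.096,.114)):
    uv=(np.array([proj(p,[X[0]+r*np.cos(k),X[1]+r*np.sin(k),z]) for k in t])-[130,70])*2;print(uv.min(0),uv.max(0))
E
```

```text
time_s: 6.83
position: [0.5274, 0.1631, 0.1688]
tool_rot: [[0.974, 0.226, -0.001], [0.226, -0.974, -0.0], [-0.001, -0.0, -1.0]]
ft_force: [-0.3, 0.6, -4.5]
grip_width: 0.04
gripper_force: 81.7
6.9833 [0.52789983 0.16337655 0.17007938] [[0.974, 0.227, 0.001], [0.227, -0.974, 0.0], [0.001, 0.0, -1.0]] [-0.03714575  0.94649473 -4.21941945]
7.0333 [0.52783584 0.16340131 0.17007065] [[0.974, 0.227, 0.001], [0.227, -0.974, 0.0], [0.001, 0.0, -1.0]] [-1.96889535e-03  3.25915765e-01 -4.39322235e+00]
7.0833 [0.52779365 0.1633976  0.16999718] [[0.974, 0.227, 0.001], [0.227, -0.974, 0.0], [0.001, 0.0, -1.0]] [ 0.0343644   0.14782283 -4.31240019]
[ 92.20500272 102.59902817] [240.10785211 221.82897697]
[87.90328812 91.2992563 ] [241.84814374 214.38058031]
[87.34841025 89.22388778] [241.8841275  212.56666335]
```

View pics/g.png

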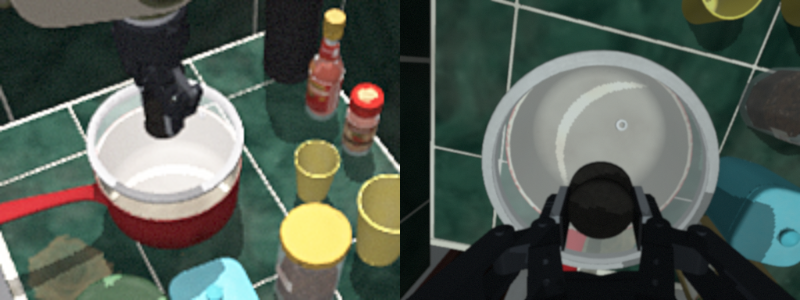

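The side view shows the lid level above the pan with the gap still too big. The wrist view shows the pan rim (505–690) nearly concentric with the lid (483–718), the pan perhaps 1–2 mm to the left.

```bash
python3 -m crank '[3,0,-0.1,0.3,0, 3,0,0,0.5,0, 3,0,0,0.5,0, 3,0,0,0.5,0, 3,0,0,0.3,0, 3,0,0,0.2,0, 3,0,0,0,0, 3,0,0,0,0]' 80
python3 - <<'E'
from h import *
ps=[optics.get_image(n) for n in("side","wrist")]
for _ in range(3): optics.get_image("top")
a=cv2.resize(ps[0]["color"][100:190,155:275],(400,300),interpolation=2);b=cv2.resize(ps[1]["color"],(400,300))
cv2.imwrite("pics/i.png",np.hstack([a,b])[:,:,::-1])
s=env.observe();print(s["time_s"],s["position"],s["tool_rot"],s["ft_force"],np.abs(s["qvel"]).max())
p=ps[0];t=np.linspace(0,6.283,180)
for r,z in((.094,.09),(.096,.111)):
    uv=(np.array([proj(p,[.5272+r*np.cos(k),.1635+r*np.sin(k),z]) for k in t])-[155,100])*3.333;print(uv.min(0),uv.max(0))
E
```

```text
time_s: 7.75
position: [0.5273, 0.1644, 0.1463]
tool_rot: [[0.974, 0.227, -0.0], [0.227, -0.974, -0.0], [-0.0, -0.0, -1.0]]
ft_force: [-0.1, -0.5, -4.1]
grip_width: 0.04
gripper_force: 81.7
8.0 [0.52733426 0.16439946 0.14653646] [[ 9.73943592e-01  2.26789970e-01  4.35735371e-04]
 [ 2.26789975e-01 -9.73943687e-01  3.78394807e-05]
 [ 4.32963329e-04  6.19668942e-05 -9.99999904e-01]] [ 0.05956428 -0.6460617  -4.21270745] 0.11733421651172361
[70.58162172 70.9060156 ] [317.0469545  269.58269808]
[63.18769437 51.21209627] [319.96656424 256.41488788]
```

View pics/i.png

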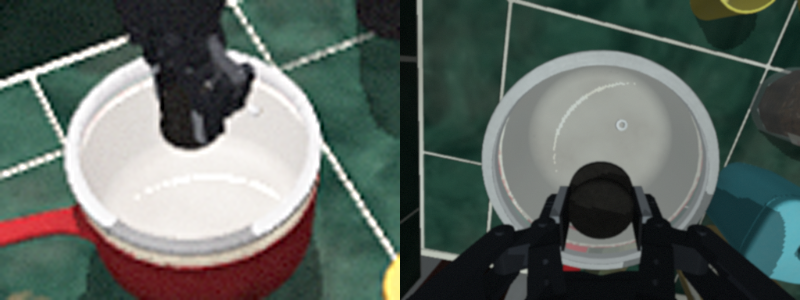

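The lid's rim in the side crop (64–321, 52–253) matches the prediction for a gap of about 2 cm. In the wrist view, the side margins are even (about 16 px each). The arm is at rest.

```bash
python3 -c "
from rig import env
print(env.close_job())"
```

```text
the job is handed in; nothing more can be done
None
```

I handed the job in at about 8 s with the arm at rest, holding the lid level and centred to within a few millimetres, with a gap of about 2 cm between its rim and the pan's; nothing in the row or the pan appeared to move, and no verdict was returned.

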